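# Press down the stuck pressure pin of a clamped cooker

## Task

The pressure cooker has cooled, but the thin steel pressure pin on its lid is stuck up: with the closed fingertips press that pin straight down, gently, until it will go no further into its rubber grommet, and then draw the hand away. Leave the loose steel weight, the rubber safety plug and the lid clamp untouched, do not pull the pin up, and do not shift the cooker or anything else on the bench; nothing is to be gripped or lifted.

Things in the scene. Friction and masses are not known exactly. Their poses are not given: they have to be found in the camera images.
- pin_top (a point): centre of the flat top of the pressure pin (rides with it): a thin plain steel pin with a flat head 12 mm across, 6.5 mm high, on an 8 mm stem, in a flat black rubber grommet (26 mm across, 5 mm thick) on the lid. Stuck up, it stands 13 to 15 mm above the grommet; fully down, 5 mm. In the cooker's frame at x +58, y +36 mm; the plug is 72 mm away, the edges of the clamp's strap and knob 43 mm.
- pin (a joint): how far the pin is pushed in, in m: 0 is its upper stop (top 173 mm above the bench), 0.011 fully down on its stop (top 162 mm). It starts at 0.001 to 0.003, yields to about 2.5 N all the way and stays where it is left. The grommet gives under any push, 1 mm per 4 N, at most 3 mm, then is firm; it springs back when let go. Beyond the pin's stop only the grommet gives.
- pot: the pressure cooker, a closed aluminium pot standing loose on the bench, about 3 to 4.7 kg, 220 mm in diameter; two black side handles reach 156 mm from its axis along its own x and -x. Origin: centre of its underside; z up. Its flat lid is 152 mm above the bench, 100 mm in radius to its bevelled edge. It may be turned any way about the vertical.
- lid_centre (a point): the middle of the lid's top surface, on the cooker's axis, 152 mm above the bench, under the clamp's screw.
- clamp: steel lid clamp fixed to the cooker: a flat strap 30 mm wide along the cooker's own y across the middle of the lid (its top 170 mm above the bench, ends 133 mm from the axis, hooked down under two lugs), with a black screw knob 48 mm across in the middle, its top 200 mm above the bench. Origin: that of the cooker. Must not be touched.
- plug: the safety plug, a low black rubber dome 26 mm in diameter and 8 mm high on the lid, with no pin in it; in the cooker's frame at x +58 mm, y -36 mm. Origin: centre of its underside, on the lid. Must not be touched.
- weight: the pressure weight, a loose plain steel cylinder 29 mm in diameter and 30 mm high (85 g) sitting over the vent pipe, its top 190 mm above the bench; in the cooker's frame at x -60 mm, y +30 mm. Much thicker and taller than the pin. Origin: centre of its underside, 160 mm above the bench. Must not be touched.
- mortar: bystander: white ceramic mortar, 132 mm in diameter and 80 mm high, with its pestle leaning in it up to 113 mm high and 75 mm out from the axis along its own y. Origin: centre of its underside.
- tumbler: bystander: stainless steel tumbler, 76 mm in diameter at the rim, 110 mm high. Origin: centre of its underside.
- sieve: bystander: blue plastic sieve, 152 mm in diameter, 45 mm high, its flat handle reaching 182 mm from the centre along its own x. Origin: centre of its underside.
- trivet: bystander: grey hard silicone trivet, a ribbed disc 96 mm in diameter and 8 mm high. Origin: centre of its underside.

How it is judged:
By the outcome, as a careful person would: the job done as asked, in the order asked, and still so for the second after the job is handed in, with the robot touching nothing.
It also fails if it takes over 29 s, if anything falls off the work surface, if the arm or the gripper's body presses on something with over 40 N, if the wrist force passes 120 N, or if a joint passes its speed limit or range.

## Robot

A 6-joint arm with a two-finger parallel gripper is mounted at the origin on the work surface. World frame = base frame: x ahead of the robot, y to its left, z up, the work surface at z = 0. Lengths are in m, angles in degrees, forces in N, time in s.
With the tool pointing down it reaches from about 0.4 to 0.825 m from the base axis. Payload 7 kg.
Tool frame: the origin (TCP) lies at the very end of the fingers, on their centre line; the grasp point (between the pads) lies 19 mm behind it; z points along the fingers, y is the line along which they close (so a half turn about z gives the same grasp; the last joint's range is limited). The gripper opens to 88 mm and grips with 3 to 60 N. Pads are 19 mm wide; open, the fingers measure 130 mm over their backs; the gripper's body (78 mm by 193 mm) begins 47 mm behind the grasp point.
Start: joints at [-49.269, 20.546, 0.682, 0, -70.136, -16.507], TCP at [0.277, -0.616, 0.227] pointing down, gripper open.
Joint ranges: [-176.03, 176.03], [-82.01, 121.73], [-58.28, 71.71], [-173.87, 95.51], [-174.79, -0.11], [-173.66, 173.66]. Speed limits (degrees/s): [136.94, 136.94, 172.46, 180, 180, 180].

## Interface

Orientations are given as a 3x3 rotation matrix whose columns are the frame's x, y, z axes.
In Python, from bench import status, eyes, ticket gives the robot as it stands. The module is installed in compiled form; this text tells all that it offers.
- The arm moves only by the tool play_rows, never from a script. Its argument "steps" is one flat list of numbers, 7 for each row, row after row: the shift along the tool's x, y, z in cm, then the turn, a rotation vector about the tool's x, y, z in rad, then the finger opening in cm, from 0 to 8.76. In form: [dx, dy, dz, ax, ay, az, claw, dx, dy, dz, ax, ay, az, claw, ...]. A call has 1 to 12 rows; each row shifts and turns the commanded pose from where the row before left it, along the tool's axes as they then stand; what a row does not reach is not made up. A row lasts 1/12 s, in which the tool goes at most 41.7 mm and 7.16 degrees, less where a joint would pass 70% of its speed; a pose out of reach is approached as far as the arm can. A call with a gripper value outside its range is refused whole. The fingers move at their own pace and stop on an object; "grip_force" is the grip in N (left out, the last holds). Time passes only in rows, so rows that do not move let the fingers close. It gives the time, the measured TCP pose, the force and the opening at its end, in the units of the state.
- status.sense(): the state, without advancing time (a new reading comes with each control period).
- eyes.get_image(name): name is "scene" or "top" or "wrist"; returns a dict with "frame" (420x560x3 uint8, red, green, blue), "z_map" (420x560 float32, m along the optical axis (not along the pixel's ray), 0 where there is no reading), "intrinsics" (3x3 intrinsics, pixels), "rvec" (rotation vector, rad) and "tvec" (3), from world to camera coordinates, as OpenCV has them; the wrist camera has in their place "tool_from_camera" (4x4, takes a point from camera to tool coordinates, whose origin is the TCP and whose axes are the flange's). Camera axes: x right, y down, z forward; pixel columns grow to the right and rows downward; lengths in m; the calibration is good to about 2 mm. A picture is of the moment at which its call begins: read the wrist's pose just before it.
- ticket.job_done(): hands the job in, once; it reports no verdict.
The state is a dict: "time": time; "qpos": joint angles; "qd": joint speeds; "tau": joint torques, N m; "ee_pos": TCP position; "tcp_rot": TCP orientation; "contact_force": force on the tool from outside, world axes, zero at the start; "wrist_torque": the same for the moment, N m; "width": opening from 0.0 (shut) to 1.0 (fully open).
Only numpy, scipy, OpenCV 4.12 (cv2) and the standard library are available. Lean on these libraries where they do the work, as an engineer would, in place of code of your own. Each camera call takes 0.05 s, during which the arm holds its last target. There are 200 camera calls.

## Working session

There is one attempt and no reset: what is moved stays moved. The work goes in short steps, Python scripts to look and compute and a tool call to move; the robot and the scene stay as the last step left them, time stands still between calls to the robot, and variables do not carry over. Pictures are saved under pics/ and viewed, on a budget of 10 in all, crops included, one or two more only if the job needs it, and the job is handed in when it is done.

Besides the shell and the picture viewer there is one more tool, called after "Request:" as name(argument=value, ...) on one line, values as JSON. play_rows: Moves the arm, as the interface text tells. Its arguments: {"type":"object","properties":{"steps":{"type":"array","items":{"type":"number"}},"grip_force":{"type":"number"}},"required":["steps"]}

```bash
mkdir -p pics
cat > h.py <<'E'
import numpy as np, cv2
from bench import status, eyes, ticket
def snap(name):
    s=status.sense(); d=eyes.get_image(name); K=d['intrinsics']
    if name=='wrist':
        T=np.eye(4);T[:3,:3]=np.array(s['tcp_rot']).reshape(3,3);T[:3,3]=s['ee_pos'];M=T@d['tool_from_camera']
    else:
        R=cv2.Rodrigues(np.array(d['rvec'],float))[0];M=np.eye(4);M[:3,:3]=R.T;M[:3,3]=-R.T@np.array(d['tvec']).ravel()
    return d['frame'],d['z_map'],np.array(K),M
def px(u,v,K,M,z=None,Z=None):
    r=M[:3,:3]@np.linalg.inv(K)@np.array([u,v,1.]);o=M[:3,3]
    return o+r*(z if z is not None else (Z-o[2])/r[2])
E
python3 - <<'E'
from h import *
s=status.sense();print({k:np.round(s[k],4).tolist() for k in s})
f,z,K,M=snap('top');np.savez('top.npz',f=f,z=z,K=K,M=M);cv2.imwrite('pics/top.png',cv2.resize(f[...,::-1],(784,588)))
print(M.round(3),K)
E
```

```text
{'time': 0.0, 'qpos': [-49.2675, 20.5914, 0.6348, -0.0198, -70.1342, -16.5064], 'qd': [-0.1019, -0.0223, -0.0122, -0.0057, -0.0749, -0.0154], 'tau': [-0.0008, -58.2717, 29.3037, 6.9968, 0.0068, -0.0001], 'ee_pos': [0.2768, -0.6151, 0.2256], 'tcp_rot': [[-0.912, -0.4102, -0.0008], [-0.4102, 0.912, 0.0014], [0.0001, 0.0016, -1.0]], 'contact_force': [0.0496, 0.1988, -0.8436], 'wrist_torque': [-0.0287, 0.0011, 0.0055], 'width': 0.9975}
[[ 0.016 -0.981  0.193  0.35 ]
 [-1.    -0.018 -0.007  0.007]
 [ 0.011 -0.193 -0.981  1.189]
 [ 0.     0.     0.     1.   ]] [[466.29494633   0.         278.04139478]
 [  0.         466.29494633 214.13174551]
 [  0.           0.           1.        ]]
```

View pics/top.png

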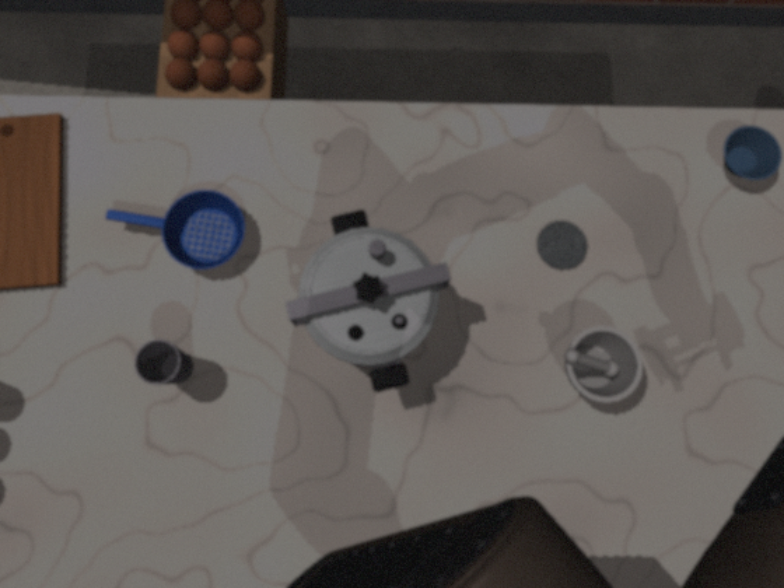

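The top view shows the pin in its grommet at (400,321), the plug at (356,332), the knob at (369,289) and the weight at (377,247). The strap runs from (290,310) to (448,273).

Run:
```python
from h import *
t=np.load('top.npz');K,M=t['K'],t['M']
for n,u,v,Z in [('pin',400,320,.171),('grom',400,322,.157),('plug',356,332,.158),('knob',369,288,.2),('weight',377,247,.19),('s1',290,310,.17),('s2',448,273,.17)]:
    print(n,px(u/1.4,v/1.4,K,M,Z=Z).round(4))
f=t['f'];c=f[190:260,230:320];cv2.imwrite('pics/crop.png',cv2.resize(c[...,::-1],None,fx=8,fy=8,interpolation=cv2.INTER_CUBIC))
```

```text
pin [ 0.5186 -0.0184  0.171 ]
grom [ 0.5176 -0.0188  0.157 ]
plug [0.5001 0.0512 0.158 ]
knob [0.5631 0.031  0.2   ]
weight [0.6319 0.02   0.19  ]
s1 [0.5317 0.1559 0.17  ]
s2 [ 0.5965 -0.0945  0.17  ]
```

View pics/crop.png

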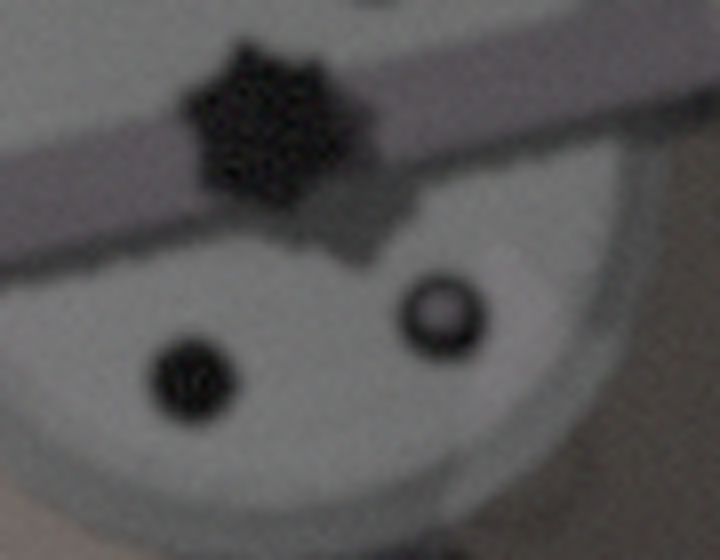

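Crop: the bright pin head is at (440,308), the plug at (193,380). The pin is near (0.519, -0.017). I'll raise the hand, close the fingers and travel over.

Request:
play_rows(steps=[0, 0, -3, 0, 0, 0, 0, 0, 0, -3, 0, 0, 0, 0, -2.9, 2.8, 0, 0, 0, 0, 0, -2.9, 2.8, 0, 0, 0, 0, 0, -2.9, 2.8, 0, 0, 0, 0, 0, -2.9, 2.8, 0, 0, 0, 0, 0, -2.9, 2.8, 0, 0, 0, 0, 0, -2.9, 2.8, 0, 0, 0, 0, 0, -2.9, 2.8, 0, 0, 0, 0, 0, -2.9, 2.8, 0, 0, 0, 0, 0, -2.9, 2.8, 0, 0, 0, 0, 0, -2.9, 2.8, 0, 0, 0, 0, 0], grip_force=20)

```text
time: 1.05
ee_pos: [0.4265, -0.2392, 0.2864]
tcp_rot: [[-0.912, -0.41, -0.0], [-0.41, 0.912, 0.0], [0.0, 0.0, -1.0]]
contact_force: [1.1, -0.1, -0.7]
width: 0.149
```

Request:
play_rows(steps=[-2.9, 2.8, 0, 0, 0, 0, 0, -2.9, 2.8, 0, 0, 0, 0, 0, -2.9, 2.8, 0, 0, 0, 0, 0, -2.9, 2.8, 0, 0, 0, 0, 0, -2.0, 2.0, 0, 0, 0, 0, 0, 0, 0, 0, 0, 0, 0, 0, 0, 0, 0, 0, 0, 0, 0, 0, 0, 0, 0, 0, 0, 0])

```text
time: 1.72
ee_pos: [0.496, -0.065, 0.2861]
tcp_rot: [[-0.912, -0.411, -0.001], [-0.411, 0.912, -0.0], [0.001, 0.0, -1.0]]
contact_force: [0.1, 0.1, -0.2]
width: 0.007
```

Run:
```python
from h import *
f,z,K,M=snap('wrist');np.savez('w.npz',f=f,z=z,K=K,M=M);cv2.imwrite('pics/w.png',cv2.resize(f[...,::-1],(784,588)))
print(M.round(3),K)
p=np.linalg.inv(M)@np.array([.519,-.017,.171,1]);print((K@p[:3])/p[2]*1.4)
```

```text
[[-0.411  0.872  0.267  0.424]
 [ 0.912  0.393  0.121 -0.098]
 [ 0.     0.293 -0.956  0.445]
 [ 0.     0.     0.     1.   ]] [[362.28855363   0.         277.8203144 ]
 [  0.         362.28855363 206.97264562]
 [  0.           0.           1.        ]]
[448.59666971 348.54043765   1.4       ]
```

View pics/w.png

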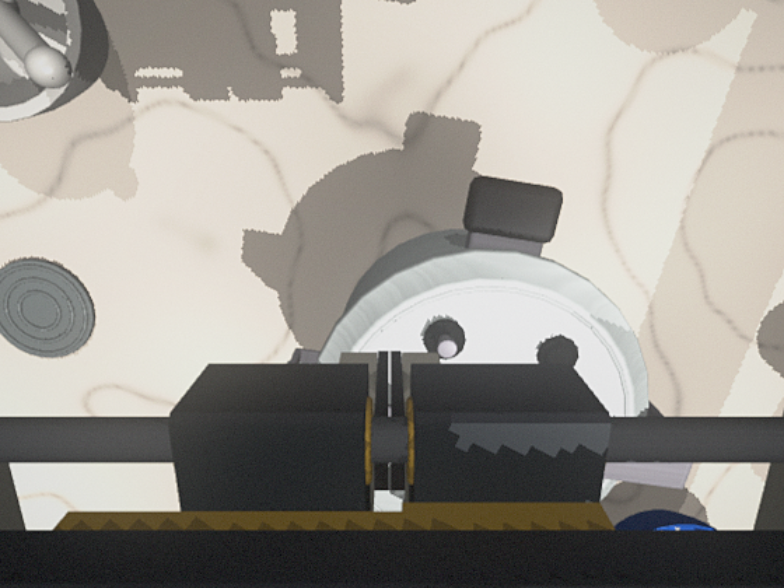

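The wrist view shows the bright pin head at (448,346), 2 px from my prediction, with the plug at (558,352). I'll refine it in a crop.

Run:
```python
from h import *
t=np.load('w.npz');f,K,M=t['f'],t['K'],t['M']
cv2.imwrite('pics/wc.png',cv2.resize(f[220:265,290:350,::-1],None,fx=12,fy=12,interpolation=cv2.INTER_CUBIC))
for u,v in [(318,245),(320,247),(322,249)]: print(u,v,px(u,v,K,M,Z=.171).round(4), t['z'][v,u], px(u,v,K,M,z=t['z'][v,u]).round(4))
```

```text
318 245 [ 0.5167 -0.0204  0.171 ] 0.29832587 [ 0.5173 -0.0199  0.1693]
320 247 [ 0.5176 -0.0181  0.171 ] 0.29653746 [ 0.5174 -0.0182  0.1714]
322 249 [ 0.5185 -0.0158  0.171 ] 0.29767945 [ 0.5186 -0.0158  0.1708]
```

View pics/wc.png

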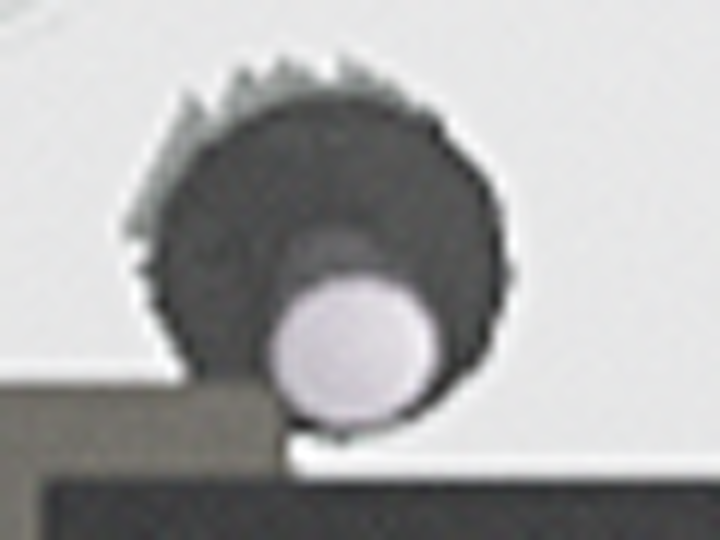

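Head centre is at crop (356,348), which gives a target of (0.519, -0.018). Moving over the pin and down to about 0.18.

Request:
play_rows(steps=[-2.0, 1.7, 0, 0, 0, 0, 0, -2.0, 1.6, 0, 0, 0, 0, 0, 0, 0, 0, 0, 0, 0, 0, 0, 0, 3, 0, 0, 0, 0, 0, 0, 3, 0, 0, 0, 0, 0, 0, 2.5, 0, 0, 0, 0, 0, 0, 1.5, 0, 0, 0, 0, 0, 0, 0.4, 0, 0, 0, 0, 0, 0, 0, 0, 0, 0, 0, 0, 0, 0, 0, 0, 0, 0, 0, 0, 0, 0, 0, 0, 0])

```text
time: 2.68
ee_pos: [0.5201, -0.0188, 0.184]
tcp_rot: [[-0.912, -0.41, 0.002], [-0.41, 0.912, 0.0], [-0.002, -0.001, -1.0]]
contact_force: [-0.2, 0.1, -0.1]
width: 0.005
```

Run:
```python
from h import *
s=status.sense();print(s['ee_pos'],s['contact_force'])
f,z,K,M=snap('scene')
p=np.linalg.inv(M)@np.array([.519,-.018,.175,1]);u,v=((K@p[:3])/p[2])[:2].astype(int);print(u,v)
a=f[max(v-50,0):v+40,max(u-60,0):u+60];b=cv2.resize(a[...,::-1],None,fx=5,fy=5,interpolation=cv2.INTER_CUBIC);cv2.imwrite('pics/s.png',b)
```

```text
[ 0.52014759 -0.01882209  0.18402034] [-0.20813878  0.08731203 -0.10618307]
285 179
```

View pics/s.png

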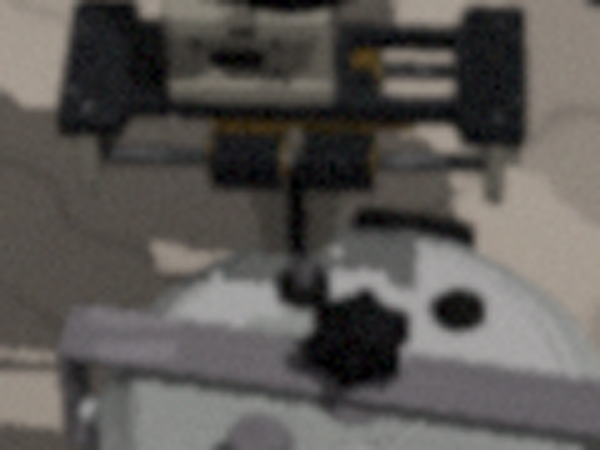

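The scene view shows the closed fingers ending at about (297,255), with the pin just below at (303,275). I'll compare that with the projected positions.

Run:
```python
from h import *
f,z,K,M=snap('scene')
for q in [(.5201,-.0188,.184),(.5201,-.0188,.25),(.519,-.018,.171),(.519,-.023,.171),(.519,-.018,.152)]:
    p=np.linalg.inv(M)@np.array([*q,1]);u,v=((K@p[:3])/p[2])[:2];print(q,((u-225+.5)*5).round(),((v-129+.5)*5).round())
cv2.imwrite('pics/s2.png',cv2.resize(f[165:200,260:310,::-1],None,fx=14,fy=14,interpolation=cv2.INTER_CUBIC))
```

```text
(0.5201, -0.0188, 0.184) 300.0 242.0
(0.5201, -0.0188, 0.25) 298.0 136.0
(0.519, -0.018, 0.171) 303.0 261.0
(0.519, -0.023, 0.171) 293.0 257.0
(0.519, -0.018, 0.152) 304.0 289.0
```

View pics/s2.png

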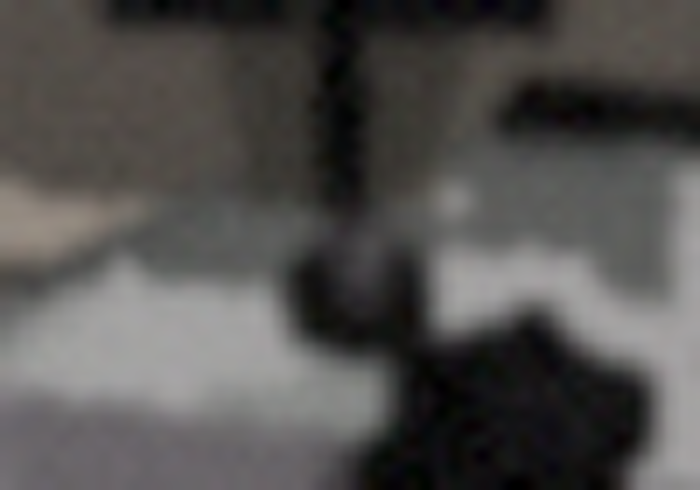

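The pin sits about 2 mm further along +y than the fingertip, so I'll correct by that and approach slowly.

Request:
play_rows(steps=[0, 0.2, 0, 0, 0, 0, 0, 0, 0, 0.4, 0, 0, 0, 0, 0, 0, 0.4, 0, 0, 0, 0, 0, 0, 0.3, 0, 0, 0, 0, 0, 0, 0.1, 0, 0, 0, 0, 0, 0, 0.1, 0, 0, 0, 0, 0, 0, 0.1, 0, 0, 0, 0, 0, 0, 0.1, 0, 0, 0, 0, 0, 0, 0, 0, 0, 0, 0, 0, 0, 0, 0, 0, 0, 0])

```text
time: 3.62
ee_pos: [0.5185, -0.0167, 0.1676]
tcp_rot: [[-0.912, -0.41, -0.0], [-0.41, 0.912, -0.0], [0.0, -0.0, -1.0]]
contact_force: [-0.9, -0.8, 2.0]
width: 0.005
```

Contact at about 2 N, which fits the pin yielding. Continuing gently.

Request:
play_rows(steps=[0, 0, 0.1, 0, 0, 0, 0, 0, 0, 0.1, 0, 0, 0, 0, 0, 0, 0.1, 0, 0, 0, 0, 0, 0, 0.1, 0, 0, 0, 0, 0, 0, 0.1, 0, 0, 0, 0, 0, 0, 0, 0, 0, 0, 0, 0, 0, 0, 0, 0, 0, 0])

```text
time: 4.2
ee_pos: [0.5186, -0.0167, 0.1625]
tcp_rot: [[-0.912, -0.41, 0.0], [-0.41, 0.912, -0.0], [-0.0, -0.0, -1.0]]
contact_force: [-1.0, 0.1, 2.2]
width: -0.001
```

Request:
play_rows(steps=[0, 0, 0.1, 0, 0, 0, 0, 0, 0, 0.05, 0, 0, 0, 0, 0, 0, 0, 0, 0, 0, 0, 0, 0, 0, 0, 0, 0, 0])

```text
time: 4.53
ee_pos: [0.5186, -0.0167, 0.1612]
tcp_rot: [[-0.912, -0.41, 0.0], [-0.41, 0.912, -0.0], [-0.0, -0.0, -1.0]]
contact_force: [-1.5, -0.9, 4.1]
width: 0.005
```

Request:
play_rows(steps=[0, 0, 0.07, 0, 0, 0, 0, 0, 0, 0.05, 0, 0, 0, 0, 0, 0, 0, 0, 0, 0, 0, 0, 0, 0, 0, 0, 0, 0])

```text
time: 4.87
ee_pos: [0.5186, -0.0167, 0.1603]
tcp_rot: [[-0.912, -0.41, 0.0], [-0.41, 0.912, -0.0], [-0.0, -0.0, -1.0]]
contact_force: [-2.0, 0.5, 7.2]
width: 0.004
```

7.2 N at z = 0.1603 is what the stop plus grommet give predicts (0.162 − 1.8 mm), so the pin is fully down. Drawing straight up, then aside.

Request:
play_rows(steps=[0, 0, -0.2, 0, 0, 0, 0, 0, 0, -0.4, 0, 0, 0, 0, 0, 0, -2, 0, 0, 0, 0, 0, 0, -3.5, 0, 0, 0, 0, 0, 0, -3.5, 0, 0, 0, 0, 0, 0, -3, 0, 0, 0, 0, 2.8, -2.8, 0, 0, 0, 0, 0, 2.8, -2.8, 0, 0, 0, 0, 0, 2.8, -2.8, 0, 0, 0, 0, 0, 0, 0, 0, 0, 0, 0, 0, 0, 0, 0, 0, 0, 0, 0, 0, 0, 0, 0, 0, 0, 0])

```text
time: 5.87
ee_pos: [0.4764, -0.1279, 0.2858]
tcp_rot: [[-0.912, -0.409, 0.0], [-0.409, 0.912, 0.0], [-0.0, 0.0, -1.0]]
contact_force: [0.2, 0.5, -0.0]
width: 0.006
```

Run:
```python
from h import *
s=status.sense();print(s['ee_pos'],s['contact_force'])
t=np.load('top.npz');f,z,K,M=snap('top')
a=np.hstack([t['f'][150:285,195:335],f[150:285,195:335]]);cv2.imwrite('pics/e1.png',cv2.resize(a[...,::-1],None,fx=2.8,fy=2.8,interpolation=cv2.INTER_CUBIC))
f,z,K,M=snap('wrist')
p=np.linalg.inv(M)@np.array([.5187,-.0175,.162,1]);u,v=((K@p[:3])/p[2])[:2];print(u,v)
u,v=int(round(u)),int(round(v));Z=np.array([[px(c,r,K,M,z=z[r,c])[2] for c in range(u-9,u+10,2)] for r in range(v-9,v+10,2)])
print((Z*1000).round().astype(int))
```

```text
[ 0.47637878 -0.12786166  0.28582789] [ 0.17286032  0.48160873 -0.04311174]
373.0174944238474 289.7243211046862
[[369 369 368 369 370 370 369 369 370 370]
 [371 370 370 369 371 370 371 371 369 371]
 [372 371 371 372 371 371 372 371 371 371]
 [372 372 373 372 372 372 372 372 372 372]
 [373 373 373 374 373 374 372 373 373 373]
 [374 373 374 373 374 373 374 373 375 374]
 [374 375 375 376 375 374 375 375 375 374]
 [376 375 375 376 375 376 375 375 375 375]
 [375 375 376 376 376 374 376 376 376 376]
 [375 375 375 376 375 376 376 376 375 375]]
```

View pics/e1.png

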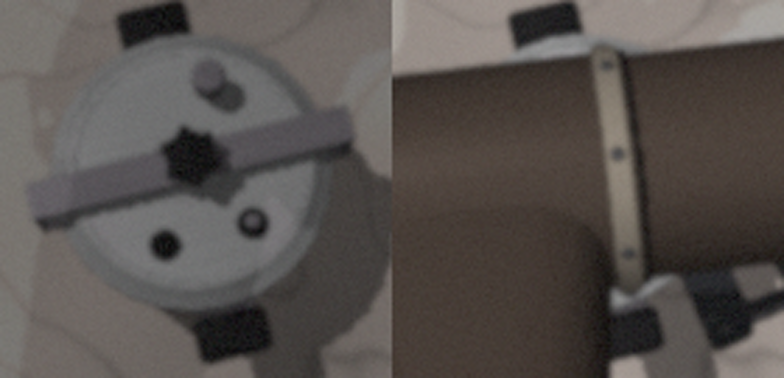

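The arm hides the cooker in the right half of the picture, so I'll move further away and look again.

Request:
play_rows(steps=[2.8, -2.8, 0, 0, 0, 0, 0, 2.8, -2.8, 0, 0, 0, 0, 0, 2.8, -2.8, 0, 0, 0, 0, 0, 2.8, -2.8, 0, 0, 0, 0, 0, 2.8, -2.8, 0, 0, 0, 0, 0, 2.8, -2.8, 0, 0, 0, 0, 0, 2.8, -2.8, 0, 0, 0, 0, 0, 2.8, -2.8, 0, 0, 0, 0, 0, 2.8, -2.8, 0, 0, 0, 0, 0, 2.8, -2.8, 0, 0, 0, 0, 0, 2.8, -2.8, 0, 0, 0, 0, 0, 0, 0, 0, 0, 0, 0, 0])

```text
time: 6.97
ee_pos: [0.3205, -0.5393, 0.2839]
tcp_rot: [[-0.913, -0.408, -0.003], [-0.408, 0.913, 0.001], [0.002, 0.002, -1.0]]
contact_force: [0.3, 1.0, -0.1]
width: -0.0
```

Run:
```python
from h import *
t=np.load('top.npz');f,z,K,M=snap('top')
a=np.hstack([t['f'][150:285,195:335],f[150:285,195:335]]);cv2.imwrite('pics/e2.png',cv2.resize(a[...,::-1],None,fx=2.8,fy=2.8,interpolation=cv2.INTER_CUBIC))
for Z in (t['z'],z): print(np.array([[px(c,r,K,M,z=Z[r,c])[2]*1000 for c in range(281,290)] for r in range(225,233)]).round().astype(int))
```

```text
[[ 154  162  156  158  159  159  158  154  149]
 [ 159  154  155  157  169  168  156  156  159]
 [ 153  155 1189  170  172  171  170  159  159]
 [ 159  157  171  171  169  170  169  155  159]
 [ 158  158  168  175  171  169  173  156  160]
 [ 159  158  168  172  170  170  169  157  157]
 [ 156  156  157  167  173  170  158  155  157]
 [ 160  156  158  157  156  156  156  157  157]]
[[147 156 157 158 157 157 159 162 151]
 [157 156 156 156 155 160 160 157 155]
 [158 160 157 162 160 163 156 155 156]
 [155 156 161 161 164 161 162 157 155]
 [158 157 164 160 161 158 161 157 158]
 [156 160 163 160 161 161 163 155 157]
 [155 156 155 165 164 161 160 160 157]
 [158 156 159 154 159 158 159 153 157]]
```

View pics/e2.png

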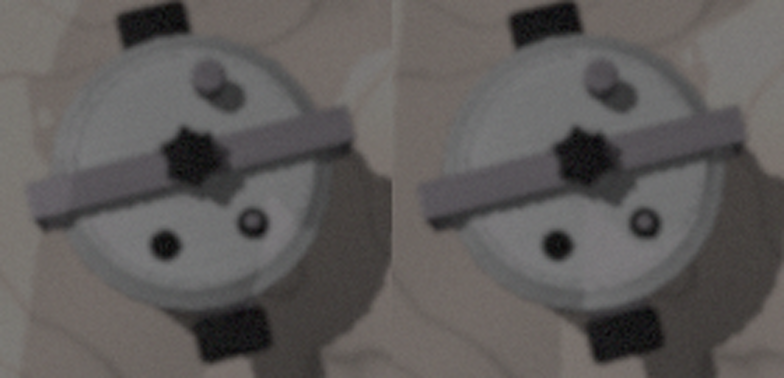

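The before and after views match: the pot, weight (600,77), plug (557,245) and clamp have not moved. The pin at (645,223) went from about 170.5 to 161.5 mm. Handing in.

```bash
python3 -c "
from bench import ticket;print(ticket.job_done())"
```

```text
the job is handed in; nothing more can be done
None
```

I pressed the pressure pin fully down with the closed fingertips, drew the hand well clear, and handed the job in at about 7 s on the robot's clock.

- **Pressing:** the pin yielded at about 2 N. I stopped at 7.2 N with the fingertips at z = 160.3 mm, which matches the pin on its stop with the grommet squeezed 1.8 mm.
- **Pin height:** depth readings from the top camera put the pin top at about 170.5 mm before and 161.5 mm after (162 mm is fully down). Individual readings are noisy by a few millimetres.
- **Rest of the scene:** before and after top views of the cooker show the pot, weight, plug and clamp unmoved. I did not compare the mortar, tumbler, sieve or trivet afterwards. With the hand clear, the force reading was about 1 N or less.
- **Checks that disagreed or failed:**
  - The scene camera put the pin about 2 mm off from the wrist-camera estimate, so I shifted the fingertips 2 mm before pressing.
  - The first look after pressing was blocked by the arm, so I moved further back and looked again.

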